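Measure a hub's flange with the bench caliper

TASK

Measure the flange of the shaft hub that waits beyond the fixed-jaw end of the caliper board: stand it flange-down on the board between the caliper's two big jaws, well in from the jaw tips, and let go of it. Then slide the caliper closed until both jaws bear on the flange with light measuring pressure, without forcing it or rocking the jaw on its beam, and leave it like that, both jaws touching, with your hand away. Leave the other hub (already measured) and the other parts where they are.

Things in the scene. Friction and masses are not known exactly. Their poses are not given: they have to be found in the camera images.
- board: measuring board: tan MDF, 180 (x) x 330 (y) x 12 mm, fixed to the bench, a 200 mm steel caliper bolted flat on it. Origin: centre of its underside; its top is 12 mm higher. Parts to be measured stand on it between the jaws. Two black clamp bars across the beam's ends at board y = +130 and -131 mm (52 x 18 mm, bolts up to 23 mm above the board's top)
- fixed_jaw: the caliper's beam with its fixed jaw, fast on the board. Beam along y, 16 mm wide, top 6.5 mm above the board's top. Both big jaws stick out to -x: flat blades 2.5 to 6.5 mm above the board's top, faces from 8 to 59 mm out from the beam's centre line. Origin: on that line, at the face, at the height of the board's top (board x +35, y +105 mm), axes as the board's. The face looks to -y
- fixed_face (a point): middle of the fixed jaw's measuring face (33 mm out from the beam's centre line, 4.5 mm above the board's top)
- sliding_jaw: the caliper's slider: black box with a blank display, 30 mm across the beam, 66 mm along it, top 20 mm above the board's top, and a steel jaw like the fixed one, its face looking to board +y. Origin: on the beam's centre line, in the plane of its face, at the height of the board's top; the box lies 4 to 70 mm behind the face (-y). Closes towards board +y
- sliding_face (a point): middle of the sliding jaw's measuring face, 33 mm out from the beam's centre line
- slider_rear (a point): middle of the rear end of the slider's black box (70 mm behind its face, on the beam's centre line, 13 mm above the board's top): flat, 30 mm wide, from the beam's top (6.5 mm above the board's) to 20 mm, free to be pushed to board +y; the box's long sides can also be pinched from above
- reading (a joint): the caliper's reading: gap between the two measuring faces in m, 0 shut, grows as it opens. The slider drags on the beam with 2 to 3 N and stays where it is left. Light measuring pressure on a part is 2 to 8 N, on top of that drag; far more spoils the measurement
- rock (a joint): how far the slider is rocked on its beam about the vertical, in rad, 0 when square. The sprung gib strip lets it rock up to 0.06 either way about the slider's middle, 37 mm behind the face; it takes about 8 N m per rad and springs back
- hub_a: a steel shaft hub: round flange 8 mm thick below, 38 to 47 mm diameter (the two hubs differ; the exact size is what is to be measured), slimmer round neck above, 24 mm diameter, 37 mm long; 45 mm high, about 0.2 kg. Origin: centre of the flange's underside, z up the neck. Stands flange-down on the bench. Of the two hubs, the one on the fixed-jaw (+y) side of the board is to be measured
- hub_b: the other such steel shaft hub: round flange 8 mm thick below, 38 to 47 mm diameter (the two hubs differ; the exact size is what is to be measured), slimmer round neck above, 24 mm diameter, 37 mm long; 45 mm high, about 0.2 kg. Origin: centre of the flange's underside, z up the neck. Which of the two stands on which side varies
- tube: bystander: a plain aluminium spacer tube, 25 mm diameter, 45 mm high, standing; origin at the centre of its underside
- block: bystander: a square aluminium block, 32 x 32 x 40 mm high; origin at the centre of its underside
Things that resemble listed ones, but are neither listed nor needed, are in the scene too. What is shaped like the hub_b but green is not meant.

How it is judged (in metres and radians):
On the way, in this order (a step that is already met when the one before it is completed fails the run):
1. the hub from the fixed-jaw side stands on the board between the jaws, in from their tips, and is let go, the other hub still on its own side (((x of hub_a in the frame of board between -0.014 and 0.01 m and z of hub_a in the frame of board between 0.01 and 0.0145 m and y of hub_a in the frame of fixed_face below -0.015 m and y of hub_a in the frame of sliding_face above 0.015 m and angle between hub_a's own z axis and vertical below 0.06 rad and contact force between the fingers and hub_a below 0.1 N and world y of hub_b below -0.2 m) or (x of hub_b in the frame of board between -0.014 and 0.01 m and z of hub_b in the frame of board between 0.01 and 0.0145 m and y of hub_b in the frame of fixed_face below -0.015 m and y of hub_b in the frame of sliding_face above 0.015 m and angle between hub_b's own z axis and vertical below 0.06 rad and contact force between the fingers and hub_b below 0.1 N and world y of hub_a below -0.2 m))), for 0.2 s.
2. both jaws bear on the flange with a light measuring pressure of 2 to 9 N, the sliding jaw square (((contact force between sliding_jaw and hub_a between 2 and 9 N and contact force between fixed_jaw and hub_a above 1 N and contact force between the fingers and hub_a below 0.1 N and value of joint rock between -0.03 and 0.03 rad and world y of hub_b below -0.2 m) or (contact force between sliding_jaw and hub_b between 2 and 9 N and contact force between fixed_jaw and hub_b above 1 N and contact force between the fingers and hub_b below 0.1 N and value of joint rock between -0.03 and 0.03 rad and world y of hub_a below -0.2 m))), for 0.2 s.
At the end, for the whole second after the job is handed in: the hub from the fixed-jaw side stands still, upright (0.06 rad), flange-down on the board, its centre 10 mm or more in from the jaw tips, both jaws touching the flange (0.15 N or more each), the sliding jaw square within 0.02 rad, robot away, the other hub still on its own side (((contact force between each of sliding_jaw, fixed_jaw and hub_a above 0.15 N and x of hub_a in the frame of board between -0.014 and 0.01 m and z of hub_a in the frame of board between 0.01 and 0.0145 m and y of hub_a in the frame of fixed_face below -0.015 m and y of hub_a in the frame of sliding_face above 0.015 m and angle between hub_a's own z axis and vertical below 0.06 rad and linear speed of hub_a below 0.01 m/s and value of joint rock between -0.02 and 0.02 rad and world y of hub_b below -0.2 m) or (contact force between each of sliding_jaw, fixed_jaw and hub_b above 0.15 N and x of hub_b in the frame of board between -0.014 and 0.01 m and z of hub_b in the frame of board between 0.01 and 0.0145 m and y of hub_b in the frame of fixed_face below -0.015 m and y of hub_b in the frame of sliding_face above 0.015 m and angle between hub_b's own z axis and vertical below 0.06 rad and linear speed of hub_b below 0.01 m/s and value of joint rock between -0.02 and 0.02 rad and world y of hub_a below -0.2 m))).
It fails at once if the caliper is forced: more than 12 N between the sliding jaw and the hub (contact force between sliding_jaw and hub_a above 12 N or contact force between sliding_jaw and hub_b above 12 N).
It fails at once if the sliding jaw is rocked on its beam by more than 0.04 rad (value of joint rock above 0.04 rad or value of joint rock below -0.04 rad).
It fails at once if another part is moved by more than 25 mm: the tube, the block or a second hub (distance of any of tube, block from where it was at the start of the episode above 0.025 m or distance of each of hub_a, hub_b from where it was at the start of the episode above 0.025 m).
It also fails if it takes over 59 s, if anything falls off the work surface, if the arm or the gripper's body presses on something with over 40 N, if the wrist force passes 120 N, or if a joint passes its speed limit or range.

ROBOT

A 6-joint arm with a two-finger parallel gripper is mounted at the origin on the work surface. World frame = base frame: x ahead of the robot, y to its left, z up, the work surface at z = 0. Lengths are in m, angles in degrees, forces in N, time in s.
With the tool pointing down it reaches from about 0.275 to 0.725 m from the base axis. Payload 15.9 kg.
Tool frame: the origin (TCP) lies between the finger pads; the fingertips stand ctrl.tip_extent ahead of it and the grasp point (between the pads) lies 11 mm behind it (ctrl.tip_extent is the distance from the TCP to the fingertips, in m); z points along the fingers, x is the direction in which the jaws open and shut, and the axes are right-handed (so a half turn about z gives the same grasp; the last joint's range is limited). The gripper opens to 85 mm and grips with 20 to 120 N. Pads are 22 mm wide; open, the fingers measure 114 mm over their backs; the gripper's body (76 mm by 85 mm) begins 54 mm behind the grasp point. The pads swing forward as they close: fully open they stand 13 mm farther back than shut.
Start: joints at [70.932, 12.198, -1.971, 75.831, 0, 90], TCP at [0.163, 0.473, 0.239] pointing down, gripper open.
Joint ranges: [-170.91, 170.91], [-42.67, 98.43], [-65.05, 77.54], [-120.47, 116.71], [-90, 82.35], [-180, 180]. Speed limits (degrees/s): [108.29, 108.29, 136.94, 147.25, 180, 180].

INTERFACE

Orientations are given as [roll, pitch, yaw] about the fixed x, y, z axes, in that order (R = Rz(yaw) Ry(pitch) Rx(roll)).
In Python, from rig import observe, optics, workorder, ctrl gives the robot as it stands.
- The arm moves only by the tool move_arm, never from a script. Its argument "commands" is a list of rows, each a list of 5 numbers: the opening, from 0 (shut) to 1 (fully open), then the shift along the tool's x, y, z in m, then the turn about the tool's z in degrees. In form: [[hand, tx, ty, tz, turn], ...]. A call has 1 to 8 rows; each row shifts and turns the pose as measured when the row begins, along the tool's axes as they then stand; what a row does not reach is not made up. A row lasts 1/8 s, in which the tool goes at most 62.5 mm and 10.7 degrees, less where a joint would pass 70% of its speed; a pose out of reach is approached as far as the arm can. A call is refused whole if a number of a shift passes 0.0625 or a number of a turn 10.7, either way. A call with a gripper value outside its range is refused whole. The fingers move at their own pace and stop on an object; the grip force is fixed at half the most. Time passes only in rows, so rows that do not move let the fingers close. It gives the time, the measured TCP pose, the force and the opening at its end, in the units of the state.
- observe(): the state, without advancing time (a new reading comes with each control period).
- optics.grab_frame(name): name is "side" or "top"; returns a dict with "color" (400x640x3 uint8, red, green, blue), "fx", "fy", "cx", "cy" (pixels), "world_from_camera" (4x4, takes a point from camera to world coordinates). Camera axes: x right, y up, looking along -z (the intrinsics and any distortion apply to the point x, -y, -z); pixel columns grow to the right and rows downward; lengths in m; the calibration is good to about 2 mm. A picture is of the moment at which its call begins. There is no depth.
- workorder.sign_off(): hands the job in, once; it reports no verdict.
The state is a dict: "t": time; "joints": joint angles; "qd": joint speeds; "effort": joint torques, N m; "position": TCP position; "ee_rot": TCP orientation; "wrist_force": force on the tool from outside, world axes, zero at the start; "ft_torque": the same for the moment, N m; "width": finger opening in m.
Only numpy, scipy, OpenCV 4.12 (cv2) and the standard library are available. Lean on these libraries where they do the work, as an engineer would, in place of code of your own. Each camera call takes 0.05 s, during which the arm holds its last target. There are 200 camera calls.

## Working session

There is one attempt and no reset: what is moved stays moved. The work goes in short steps, Python scripts to look and compute and a tool call to move; the robot and the scene stay as the last step left them, time stands still between calls to the robot, and variables do not carry over. Pictures are saved under pics/ and viewed, about 8 in all and at most 12, crops included, and the job is handed in when it is done.

Besides the shell and the picture viewer there is one more tool, called after "Request:" by a JSON object that holds its "fn" and its "kwargs", one argument or row to a line. move_arm: Moves the arm, as the interface text tells. Its arguments: {"type":"object","properties":{"commands":{"type":"array","items":{"type":"array","items":{"type":"number"}}}},"required":["commands"]}

```bash
mkdir -p pics; ls; python3 - <<'E'
from rig import observe, optics, ctrl
import cv2,numpy as np
s=observe();print(s);print(ctrl.tip_extent)
for n in("top","side"):
    f=optics.grab_frame(n);cv2.imwrite(f"pics/{n}0.png",f["color"][:,:,::-1]);print(n,{k:v for k,v in f.items() if k!="color"})
E
```

```text
pics
{'t': 0.0, 'joints': array([ 7.09325851e+01,  1.22226238e+01, -2.00825115e+00,  7.58287253e+01,
        1.19234612e-03,  8.99997107e+01]), 'qd': array([ 0.05326659,  0.0627487 ,  0.03570359,  0.13775538,  0.0191767 ,
       -0.11228785]), 'effort': array([-6.17020487e-04, -6.86158562e+01,  4.87116516e+01,  1.74917153e-02,
       -1.48230124e-04,  1.19741350e-05]), 'position': array([0.16323261, 0.4722757 , 0.23883507]), 'ee_rot': array([-1.79998807e+02,  5.96002184e-02,  7.09328744e+01]), 'wrist_force': array([ 0.22140101, -0.28087662,  1.15130244]), 'ft_torque': array([ 0.09160129,  0.03148849, -0.03025503]), 'width': 0.08522611456271412}
0.008
top {'fx': 490.51919918882965, 'fy': 490.51919918882965, 'cx': 324.66355382527985, 'cy': 191.78775364200234, 'world_from_camera': array([[-0.00975375,  0.98535693, -0.17022512,  0.26328275],
       [-0.99989296, -0.01146745, -0.00908692,  0.00747956],
       [-0.01090591,  0.17011827,  0.9853633 ,  1.41315558],
       [ 0.        ,  0.        ,  0.        ,  1.        ]])}
side {'fx': 361.8886084563913, 'fy': 361.8886084563913, 'cx': 323.79401932847776, 'cy': 200.41788194659165, 'world_from_camera': array([[-0.80386858,  0.44749467, -0.39184669,  0.23361016],
       [-0.5947116 , -0.59288699,  0.54295776,  0.45278548],
       [ 0.0106499 ,  0.66950245,  0.74273349,  0.61541543],
       [ 0.        ,  0.        ,  0.        ,  1.        ]])}
```

View pics/top0.png

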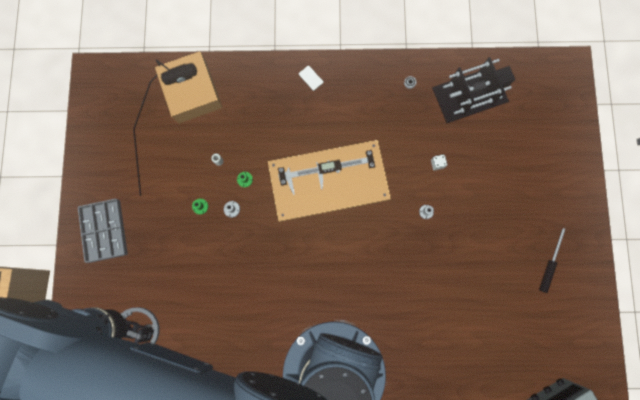

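View pics/side0.png

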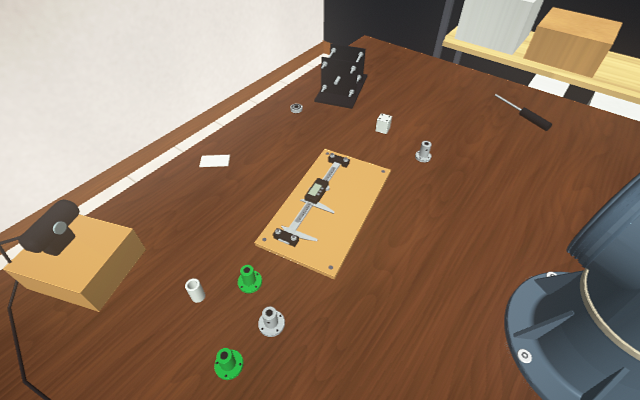

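The top view shows a steel hub at (232,209) on the fixed-jaw (+y, left) side. Things it could be mistaken for:
- green hubs at (245,179) and (200,206)
- tube at (216,159)
- the other steel hub at (427,212), on the -y side
- block at (439,162)

By the description, the target is the one at (232,209). In the side view it is at (270,322). Next is a close crop.

```bash
python3 - <<'E'
import cv2,numpy as np
a=cv2.imread("pics/top0.png")[132:228,185:395];b=cv2.imread("pics/side0.png")
cv2.imwrite("pics/topc.png",cv2.resize(a,(798,365),interpolation=cv2.INTER_CUBIC))  #3.8
cv2.imwrite("pics/sidec.png",cv2.resize(b[145:345,230:400],None,fx=3,fy=3,interpolation=cv2.INTER_CUBIC))
E
```

```text
(no output)
```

View pics/topc.png

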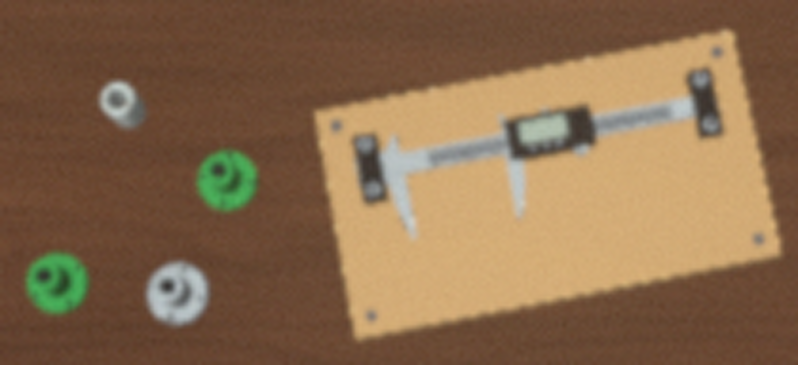

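View pics/sidec.png

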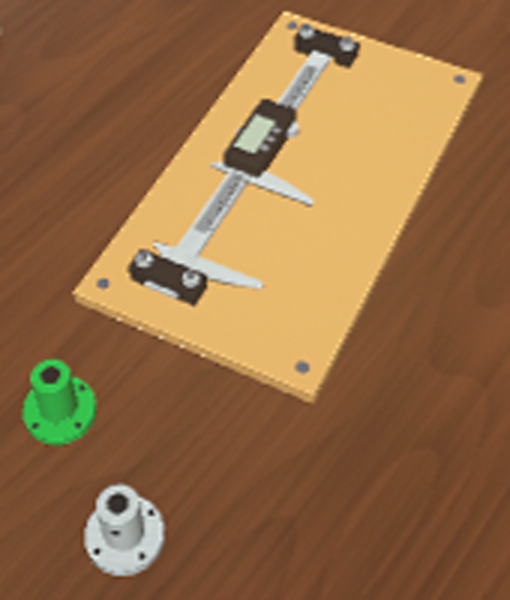

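```bash
cat > h.py <<'E'
import numpy as np
from rig import optics
from scipy.optimize import least_squares
def un(p,k,ox,oy): p=np.atleast_2d(np.array(p,float)); return (p+.5)/k-.5+[ox,oy]
def proj(f,P):
    T=np.linalg.inv(f["world_from_camera"]);P=np.atleast_2d(P)@T[:3,:3].T+T[:3,3]
    return np.c_[f["cx"]+f["fx"]*P[:,0]/-P[:,2], f["cy"]-f["fy"]*P[:,1]/-P[:,2]]
def ray(f,uv,z):
    uv=np.atleast_2d(uv);d=np.c_[(uv[:,0]-f["cx"])/f["fx"],-(uv[:,1]-f["cy"])/f["fy"],-np.ones(len(uv))]
    T=f["world_from_camera"];d=d@T[:3,:3].T;o=T[:3,3]
    return o+d*((z-o[2])/d[:,2])[:,None]
def b2w(B,P): c,s=np.cos(B[2]),np.sin(B[2]);P=np.atleast_2d(P);return P@np.array([[c,s],[-s,c]])+B[:2]
def w2b(B,P): c,s=np.cos(B[2]),np.sin(B[2]);return (np.atleast_2d(P)-B[:2])@np.array([[c,-s],[s,c]])
E
cat > m.py <<'E'
from h import *
t=optics.grab_frame("top");s=optics.grab_frame("side")
C=np.array([[.09,.165],[.09,-.165],[-.09,-.165],[-.09,.165]])
ct=un([(315,110),(732,30),(781,253),(357,339)],3.8,185,132)
cs=un([(75,293),(284,12),(483,73),(313,400)],3,230,145)
for nm,use in(("top",(1,0)),("side",(0,1)),("both",(1,1))):
    def r(B):
        W=np.c_[b2w(B,C),np.full(4,.012)]
        return np.r_[use[0]*(proj(t,W)-ct).ravel()/490,use[1]*(proj(s,W)-cs).ravel()/500]*1000
    q=least_squares(r,[.4,0,.1]);print(nm,q.x[:2].round(4),np.degrees(q.x[2]).round(2),"rms px",np.sqrt((q.fun**2).mean()).round(2)/2)
B=q.x;np.save("B.npy",B)
hubt=un((178,293),3.8,185,132);hubs=un((124,533),3,230,145)
print("hub flange z.008",ray(t,hubt,.008),ray(s,hubs,.008))
ntop=un((168,287),3.8,185,132);nst=un((119,502),3,230,145)
print("neck top z.045",ray(t,ntop,.045),ray(s,nst,.045))
S=lambda p,z:(w2b(B,ray(s,un(p,3,230,145),z)[:,:2])*1000).round(1)
T=lambda p,z:(w2b(B,ray(t,un(p,3.8,185,132),z)[:,:2])*1000).round(1)
print("side: fixed tip,slide tip",S([(262,286),(312,204)],.0185).tolist(),"box top corners",S([(225,163),(262,174),(296,115),(262,100)],.032).tolist())
print("top: tips",T([(414,237),(519,216)],.0185).tolist(),"box corners",T([(504,122),(512,158),(595,142),(588,106)],.032).tolist())
E
python3 m.py
```

```text
top [0.5417 0.009 ] 10.66 rms px 0.18
side [0.539  0.0109] 10.76 rms px 0.385
both [0.5401 0.0099] 10.75 rms px 0.6
hub flange z.008 [[0.45936106 0.2907992  0.008     ]] [[0.45805663 0.29216061 0.008     ]]
neck top z.045 [[0.45877719 0.2908811  0.045     ]] [[0.45849906 0.2904062  0.045     ]]
side: fixed tip,slide tip [[-25.0, 107.9], [-25.1, 27.4]] box top corners [[43.4, 30.6], [14.6, 28.2], [18.2, -36.6], [48.4, -39.7]]
top: tips [[-22.0, 106.1], [-21.9, 24.8]] box corners [[49.1, 22.1], [20.5, 21.6], [20.2, -42.5], [48.7, -42.9]]
```

Both cameras agree on the positions. The board is at (0.540, 0.010) with yaw 10.75°, and the hub is at (0.4585, 0.291). The sliding face is at board y of about 25 mm. I'll first turn the tool so its x axis lies along board x.

Request:
{"fn": "move_arm", "kwargs": {
  "commands": [
    [0.8,0,0,0,10],
    [0.8,0,0,0,10],
    [0.8,0,0,0,10],
    [0.8,0,0,0,10],
    [0.8,0,0,0,10],
    [0.8,0,0,0,10.2],
    [0.8,0,0,0,0]
  ]
}}

```text
t: 1.08
position: [0.163, 0.4717, 0.2379]
ee_rot: [179.8, 0.1, 8.9]
wrist_force: [-0.7, -0.9, 0.9]
width: 0.0685
```

```bash
cat > go.py <<'E'
import sys
from h import *
from rig import observe
from scipy.spatial.transform import Rotation as R
def go(x,y,z,yaw=10.75):
    s=observe();M=R.from_euler("xyz",s["ee_rot"],degrees=True).as_matrix()
    d=M.T@(np.array([x,y,z])-s["position"])
    print("t",round(s["t"],2),"pos",s["position"].round(4),"rpy",s["ee_rot"].round(2),"F",s["wrist_force"].round(2),"w",round(s["width"],4))
    print("tool shift mm",(d*1000).round(1),"turn",round(s["ee_rot"][2]-yaw,2))
if __name__=="__main__":
    a=[float(v) for v in sys.argv[2:]]
    if sys.argv[1]=="b": a[:2]=b2w(np.load("B.npy"),np.array(a[:2]))[0]   # board metres
    go(*a)
E
python3 go.py w .4585 .291 .12
```

```text
t 1.07 pos [0.163  0.4717 0.2379] rpy [1.7984e+02 8.0000e-02 8.9200e+00] F [-0.66 -0.86  0.87] w 0.0685
tool shift mm [264.1 224.  118.2] turn -1.83
```

Request:
{"fn": "move_arm", "kwargs": {
  "commands": [
    [0.8,0.044,0.037,0.01,-1.8],
    [0.8,0.044,0.037,0.02,0],
    [0.8,0.044,0.037,0.02,0],
    [0.8,0.044,0.037,0.02,0],
    [0.8,0.044,0.037,0.02,0],
    [0.8,0.022,0.02,0.01,0],
    [0.8,0,0,0,0],
    [0.8,0,0,0,0]
  ]
}}

```text
t: 2.08
position: [0.4474, 0.3135, 0.1346]
ee_rot: [180.0, 0.1, 13.2]
wrist_force: [-0.0, 0.7, -0.5]
width: 0.0683
```

```bash
python3 go.py w .4585 .291 .10
```

```text
t 2.08 pos [0.4474 0.3135 0.1346] rpy [1.7995e+02 1.0000e-01 1.3160e+01] F [-0.04  0.7  -0.52] w 0.0683
tool shift mm [ 5.8 24.4 34.6] turn 2.41
```

Request:
{"fn": "move_arm", "kwargs": {
  "commands": [
    [0.8,0.005,0.014,0.02,1.4],
    [0.8,0.001,0.009,0.013,1],
    [0.8,0,0,0,0],
    [0.8,0,0,0,0]
  ]
}}

```text
t: 2.58
position: [0.4567, 0.2946, 0.1028]
ee_rot: [-180.0, -0.0, 11.2]
wrist_force: [0.0, 1.0, 0.1]
width: 0.0682
```

```bash
python3 go.py w .4585 .291 .024; python3 - <<'E'
from h import *
import cv2
out=[]
for n in("side",):
    f=optics.grab_frame(n);c=proj(f,[.4585,.291,.05])[0].astype(int)
    x0,y0=c-[65,60]
    x0=max(x0,0);im=f["color"][y0:y0+120,x0:x0+130,::-1];print(n,x0,y0)
    out.append(cv2.resize(im,None,fx=4,fy=4,interpolation=cv2.INTER_CUBIC))
cv2.imwrite("pics/pre.png",np.hstack(out))
E
```

```text
t 2.58 pos [0.4567 0.2946 0.1028] rpy [-1.7996e+02 -2.0000e-02  1.1200e+01] F [0.04 0.99 0.05] w 0.0682
tool shift mm [ 1.   4.  78.8] turn 0.45
side 203 250
```

View pics/pre.png

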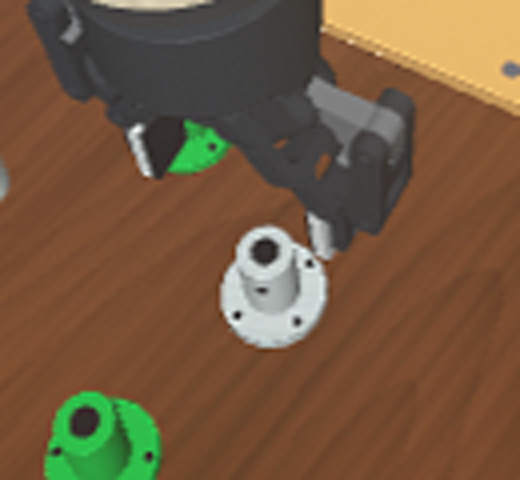

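Request:
{"fn": "move_arm", "kwargs": {
  "commands": [
    [0.8,0.001,0.004,0.02,0.4],
    [0.8,0,0,0.02,0],
    [0.8,0,0,0.015,0],
    [0.8,0,0,0,0],
    [0.8,0,0,0,0]
  ]
}}

```text
t: 3.25
position: [0.4595, 0.2934, 0.0493]
ee_rot: [-179.8, -0.3, 11.0]
wrist_force: [-0.2, -0.1, 0.7]
width: 0.0684
```

```bash
python3 go.py w .4585 .291 .024
```

```text
t 3.25 pos [0.4595 0.2934 0.0493] rpy [-179.85   -0.27   10.96] F [-0.16 -0.07  0.67] w 0.0684
tool shift mm [-1.6  2.2 25.3] turn 0.21
```

Request:
{"fn": "move_arm", "kwargs": {
  "commands": [
    [0.8,-0.001,0.002,0.013,0.2],
    [0.8,0,0,0.012,0],
    [0.8,0,0,0,0],
    [0.8,0,0,0,0]
  ]
}}

```text
t: 3.75
position: [0.4594, 0.2914, 0.0232]
ee_rot: [-179.8, -0.3, 10.7]
wrist_force: [0.0, -0.5, 0.5]
width: 0.0683
```

```bash
python3 go.py w .4585 .291 .024
```

```text
t 3.75 pos [0.4594 0.2914 0.0232] rpy [-179.83   -0.32   10.74] F [ 0.   -0.47  0.49] w 0.0683
tool shift mm [-1.   0.2 -0.8] turn -0.01
```

Close.

Request:
{"fn": "move_arm", "kwargs": {
  "commands": [
    [0.6,-0.001,0,0,0],
    [0.4,0,0,0,0],
    [0.25,0,0,0,0],
    [0.1,0,0,0,0],
    [0.1,0,0,0,0],
    [0.1,0,0,0,0],
    [0.1,0,0,0,0],
    [0.1,0,0,0,0]
  ]
}}

```text
t: 4.75
position: [0.4586, 0.2914, 0.024]
ee_rot: [-179.8, -0.4, 10.7]
wrist_force: [-0.6, -0.1, 0.3]
width: 0.0226
```

```bash
python3 go.py w .4585 .291 .024
```

```text
t 4.75 pos [0.4586 0.2914 0.024 ] rpy [-179.81   -0.37   10.75] F [-0.65 -0.12  0.33] w 0.0226
tool shift mm [-0.2  0.4 -0. ] turn -0.0
```

Request:
{"fn": "move_arm", "kwargs": {
  "commands": [
    [0.1,0,0,-0.015,0],
    [0.1,0,0,-0.03,0],
    [0.1,0,0,-0.03,0],
    [0.1,0,0,-0.03,0],
    [0.1,0,0,-0.02,0],
    [0.1,0,0,0,0],
    [0.1,0,0,0,0]
  ]
}}

```text
t: 5.62
position: [0.4575, 0.2905, 0.1567]
ee_rot: [-179.8, -0.4, 10.7]
wrist_force: [-0.1, -0.3, -2.2]
width: 0.0226
```

```bash
python3 go.py b .001 .076 .12
```

```text
t 5.62 pos [0.4575 0.2905 0.1567] rpy [-179.79   -0.42   10.75] F [-0.09 -0.31 -2.17] w 0.0226
tool shift mm [ 29.6 215.2  36.1] turn -0.0
```

Request:
{"fn": "move_arm", "kwargs": {
  "commands": [
    [0.1,0.005,0.03,0,0],
    [0.1,0.005,0.04,0,0],
    [0.1,0.005,0.04,0,0],
    [0.1,0.005,0.04,0,0],
    [0.1,0.005,0.035,0,0],
    [0.1,0.004,0.02,0,0],
    [0.1,0,0,0,0],
    [0.1,0,0,0,0]
  ]
}}

```text
t: 6.62
position: [0.522, 0.0881, 0.1486]
ee_rot: [-179.8, 0.2, 10.8]
wrist_force: [0.3, 0.3, -1.5]
width: 0.0224
```

```bash
python3 go.py b .001 .076 .10
```

```text
t 6.62 pos [0.522  0.0881 0.1486] rpy [-179.83    0.22   10.82] F [ 0.26  0.26 -1.49] w 0.0224
tool shift mm [ 4.4  4.4 48.6] turn 0.07
```

Request:
{"fn": "move_arm", "kwargs": {
  "commands": [
    [0.1,0.004,0.004,0.02,0],
    [0.1,0,0,0.03,0],
    [0.1,0,0,0.02,0],
    [0.1,0,0,0.015,0],
    [0.1,0,0,0,0],
    [0.1,0,0,0,0]
  ]
}}

```text
t: 7.38
position: [0.5251, 0.0893, 0.061]
ee_rot: [-179.8, 0.2, 11.1]
wrist_force: [0.3, 0.2, -2.0]
width: 0.0224
```

```bash
python3 go.py b .001 .076 .0365; python3 - <<'E'
from h import *
import cv2
B=np.load("B.npy");out=[]
for n,w,h,k in(("side",130,130,4),("top",70,130,4)):
    f=optics.grab_frame(n);c=proj(f,np.r_[b2w(B,[.0,.06])[0],.03])[0].astype(int)
    x0,y0=c-[w//2,h//2]
    print(n,x0,y0);out.append(cv2.resize(f["color"][y0:y0+h,x0:x0+w,::-1],None,fx=k,fy=k,interpolation=cv2.INTER_CUBIC))
cv2.imwrite("pics/place.png",np.hstack(out))
E
```

```text
t 7.38 pos [0.5251 0.0893 0.061 ] rpy [-179.79    0.23   11.12] F [ 0.32  0.21 -2.02] w 0.0224
tool shift mm [ 1.   4.9 24.5] turn 0.37
side 251 150
top 272 117
```

View pics/place.png

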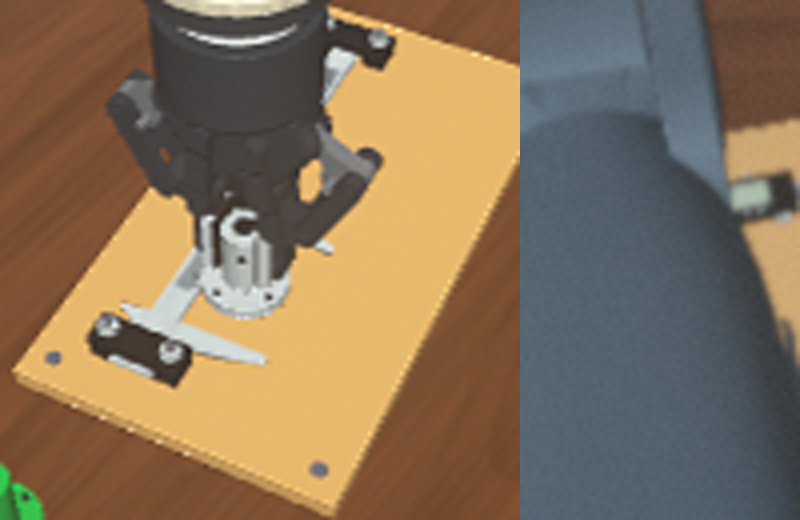

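The hub is held upright above the gap, with its flange centred at about (245,290) in the crop. I'll check that against the TCP.

```bash
python3 - <<'E'
from h import *
B=np.load("B.npy");f=optics.grab_frame("side")
p=np.array([251,150])+(np.array([[245.,290.],[201,285],[290,290]])+.5)/4-.5
print((w2b(B,ray(f,p,.043)[:,:2])*1000).round(1))
q=np.array([251,150])+(np.array([[267.,358],[128,308]])+.5)/4-.5
print("fixed jaw tip / other tip",(w2b(B,ray(f,q,.0185)[:,:2])*1000).round(1))
E
python3 go.py b -.0005 .076 .0365
```

```text
[[ -4.   88.7]
 [ 17.5  95.6]
 [-24.3  78.6]]
fixed jaw tip / other tip [[-24.7 105.6]
 [ 54.4 109. ]]
t 7.53 pos [0.5253 0.0891 0.0611] rpy [-179.79    0.21   11.1 ] F [-0.25 -0.46 -1.87] w 0.0222
tool shift mm [-0.6  4.7 24.6] turn 0.35
```

Request:
{"fn": "move_arm", "kwargs": {
  "commands": [
    [0.1,0,0.007,0.008,0.3],
    [0.1,0,0.005,0.006,0],
    [0.1,0,0,0.004,0],
    [0.1,0,0,0,0],
    [0.1,0,0,0,0]
  ]
}}

```text
t: 8.15
position: [0.528, 0.0762, 0.0422]
ee_rot: [-179.8, 0.2, 10.7]
wrist_force: [0.2, 0.6, -2.4]
width: 0.0223
```

```bash
python3 go.py b 0 .067 .036
```

```text
t 8.15 pos [0.528  0.0762 0.0422] rpy [-1.798e+02  1.700e-01  1.074e+01] F [ 0.2   0.61 -2.41] w 0.0223
tool shift mm [-0.4  0.4  6.2] turn -0.01
```

Request:
{"fn": "move_arm", "kwargs": {
  "commands": [
    [0.1,0,0,0.003,0],
    [0.1,0,0,0.002,0],
    [0.1,0,0,0,0],
    [0.1,0,0,0,0]
  ]
}}

```text
t: 8.65
position: [0.5282, 0.0765, 0.0371]
ee_rot: [-179.8, 0.1, 10.8]
wrist_force: [-0.4, -0.1, -2.5]
width: 0.0222
```

```bash
python3 go.py b 0 .067 .036
```

```text
t 8.65 pos [0.5282 0.0765 0.0371] rpy [-1.798e+02  1.400e-01  1.076e+01] F [-0.36 -0.08 -2.46] w 0.0222
tool shift mm [-0.6  0.7  1.1] turn 0.01
```

Request:
{"fn": "move_arm", "kwargs": {
  "commands": [
    [0.1,0,0,0.001,0],
    [0.1,0,0,0,0],
    [0.1,0,0,0,0]
  ]
}}

```text
t: 9.02
position: [0.5283, 0.0765, 0.0362]
ee_rot: [-179.8, 0.1, 10.8]
wrist_force: [0.3, 0.1, -3.1]
width: 0.0221
```

```bash
python3 go.py b 0 .067 .036
```

```text
t 9.03 pos [0.5283 0.0765 0.0362] rpy [-1.798e+02  1.200e-01  1.076e+01] F [ 0.31  0.11 -3.08] w 0.0221
tool shift mm [-0.7  0.7  0.2] turn 0.01
```

Request:
{"fn": "move_arm", "kwargs": {
  "commands": [
    [0.1,0,0,0.0006,0],
    [0.1,0,0,0,0],
    [0.1,0,0,0,0]
  ]
}}

```text
t: 9.4
position: [0.5283, 0.0765, 0.036]
ee_rot: [-179.8, 0.1, 10.8]
wrist_force: [-0.0, -0.4, -2.1]
width: 0.0225
```

```bash
python3 go.py b 0 .067 .036
```

```text
t 9.4 pos [0.5283 0.0765 0.036 ] rpy [-1.798e+02  1.000e-01  1.076e+01] F [-0.04 -0.36 -2.09] w 0.0225
tool shift mm [-0.8  0.6  0. ] turn 0.01
```

Request:
{"fn": "move_arm", "kwargs": {
  "commands": [
    [0.1,0,0,0.0004,0],
    [0.35,0,0,0,0],
    [0.6,0,0,0,0],
    [0.6,0,0,0,0],
    [0.6,0,0,0,0],
    [0.6,0,0,0,0]
  ]
}}

```text
t: 10.15
position: [0.5287, 0.0766, 0.036]
ee_rot: [-179.8, 0.1, 10.8]
wrist_force: [-0.1, 0.4, 0.1]
width: 0.0511
```

Request:
{"fn": "move_arm", "kwargs": {
  "commands": [
    [0.6,0,0,-0.015,0],
    [0.6,0,0,-0.03,0],
    [0.6,0,0,-0.04,0],
    [0.6,0,0.02,-0.02,0],
    [0.3,0,0.04,0,0],
    [0,0,0.04,0,0],
    [0,0,0.04,0,0],
    [0,0,0.02,0,0]
  ]
}}

```text
t: 11.15
position: [0.5606, -0.0841, 0.1525]
ee_rot: [-179.9, -0.3, 11.0]
wrist_force: [-0.7, -0.7, -0.4]
width: -0.0
```

```bash
python3 go.py b .035 -.08 .10; python3 - <<'E'
from h import *
import cv2
B=np.load("B.npy");out=[]
for n,w,h,k in(("side",130,150,4),("top",70,150,4)):
    f=optics.grab_frame(n);c=proj(f,np.r_[b2w(B,[.02,.05])[0],.02])[0].astype(int)
    x0,y0=c-[w//2,h//2]
    print(n,x0,y0);out.append(cv2.resize(f["color"][y0:y0+h,x0:x0+w,::-1],None,fx=k,fy=k,interpolation=cv2.INTER_CUBIC))
cv2.imwrite("pics/rel.png",np.hstack(out))
E
```

```text
t 11.15 pos [ 0.5606 -0.0841  0.1525] rpy [-179.88   -0.31   10.95] F [-0.71 -0.66 -0.36] w -0.0
tool shift mm [ 32.2 -16.   52.7] turn 0.2
side 245 137
top 274 101
```

View pics/rel.png

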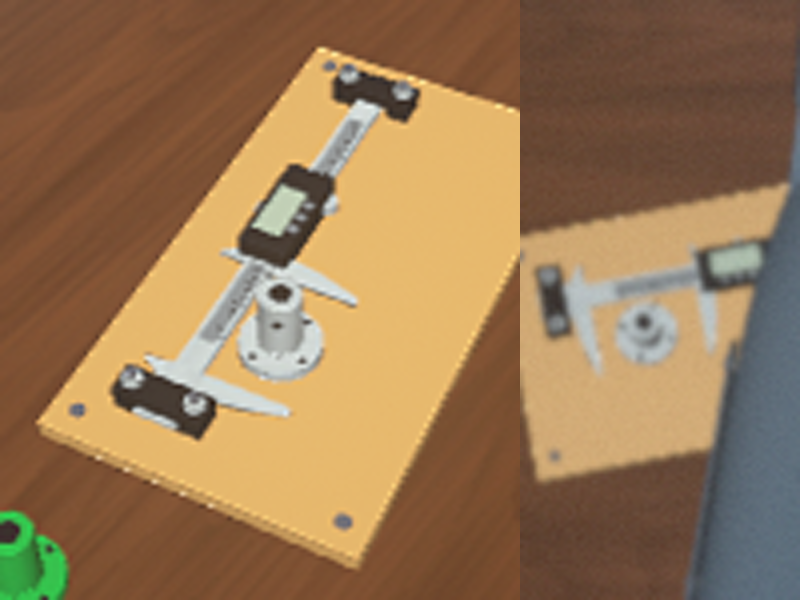

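The hub stands upright on the board next to the beam, clear of both jaws. In the crop its flange is at (280,345) and the slider box at (285,215). Next I'll move the shut gripper behind the slider.

Request:
{"fn": "move_arm", "kwargs": {
  "commands": [
    [0,0.015,-0.006,0.0,0.2],
    [0,0.013,-0.006,0.02,0],
    [0,0.002,0,0.025,0],
    [0,0,0,0,0],
    [0,0,0,0,0]
  ]
}}

```text
t: 11.88
position: [0.5882, -0.0611, 0.1051]
ee_rot: [-179.8, -0.2, 10.9]
wrist_force: [0.9, 0.1, 0.6]
width: 0.0001
```

```bash
python3 go.py b .033 -.078 .031
```

```text
t 11.88 pos [ 0.5882 -0.0611  0.1051] rpy [-179.79   -0.23   10.9 ] F [0.9  0.07 0.63] w 0.0001
tool shift mm [-1.3 -0.4 74.1] turn 0.15
```

Request:
{"fn": "move_arm", "kwargs": {
  "commands": [
    [0,-0.001,0,0.025,0.15],
    [0,0,0,0.025,0],
    [0,0,0,0.012,0],
    [0,0,0,0.006,0],
    [0,0,0,0,0],
    [0,0,0,0,0]
  ]
}}

```text
t: 12.62
position: [0.59, -0.0604, 0.0401]
ee_rot: [-179.9, -0.6, 10.8]
wrist_force: [0.1, -0.4, 0.2]
width: -0.0001
```

```bash
python3 go.py b .033 -.078 .031;python3 - <<'E'
from h import *
import cv2
B=np.load("B.npy")
f=optics.grab_frame("side");c=proj(f,np.r_[b2w(B,[.03,-.03])[0],.03])[0].astype(int)
x0,y0=c-[65,60];print(x0,y0)
cv2.imwrite("pics/rear.png",cv2.resize(f["color"][y0:y0+120,x0:x0+130,::-1],None,fx=5,fy=5,interpolation=cv2.INTER_CUBIC))
E
```

```text
t 12.62 pos [ 0.59   -0.0604  0.0401] rpy [-179.89   -0.58   10.78] F [ 0.08 -0.41  0.2 ] w -0.0001
tool shift mm [-3.  -0.4  9.1] turn 0.03
257 123
```

View pics/rear.png

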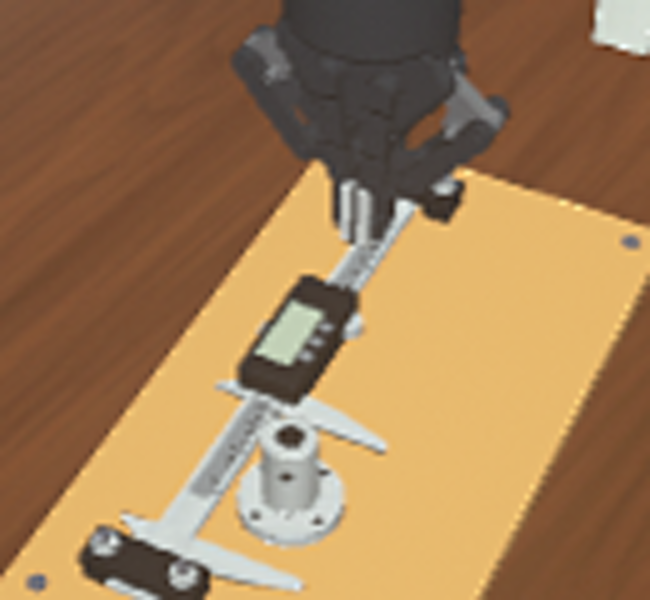

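The shut fingers are over the beam at about (360,230), behind the slider, whose rear edge is at about (328,282). I'll lower them to the rear face.

Request:
{"fn": "move_arm", "kwargs": {
  "commands": [
    [0,-0.002,0,0.005,0],
    [0,0,0,0.004,0],
    [0,0,0,0,0],
    [0,0,0,0,0]
  ]
}}

```text
t: 13.18
position: [0.5883, -0.0609, 0.0311]
ee_rot: [-179.9, -0.6, 10.8]
wrist_force: [0.3, -0.4, 0.0]
width: 0.0001
```

```bash
python3 go.py b .033 -.063 .031
```

```text
t 13.18 pos [ 0.5883 -0.0609  0.0311] rpy [-179.9    -0.63   10.78] F [ 0.27 -0.41  0.04] w 0.0001
tool shift mm [ -1.1 -15.5   0.1] turn 0.03
```

Request:
{"fn": "move_arm", "kwargs": {
  "commands": [
    [0,-0.001,-0.005,0,0],
    [0,0,-0.005,0,0],
    [0,0,-0.005,0,0],
    [0,0,-0.003,0,0],
    [0,0,-0.003,0,0],
    [0,0,-0.003,0,0],
    [0,0,0,0,0]
  ]
}}

```text
t: 14.05
position: [0.5827, -0.0357, 0.0314]
ee_rot: [-179.9, -0.6, 10.8]
wrist_force: [0.1, 0.3, -0.0]
width: -0.0004
```

```bash
cat > ft.py <<'E'
from h import *
from rig import observe
B=np.load("B.npy");F=[];Tq=[]
u=np.array([-np.sin(B[2]),np.cos(B[2]),0])
for i in range(10):
    s=observe();F.append(s["wrist_force"]);Tq.append(s["ft_torque"]);optics.grab_frame("side") if i<9 else 0
F=np.array(F);p=s["position"]
print("t",round(s["t"],2),"board xy mm",(w2b(B,p[:2])*1000).round(2),"z",p[2].round(4),"yaw",s["ee_rot"][2].round(2),"Fy",(F@u).mean().round(2),"sd",(F@u).std().round(2),"F",F.mean(0).round(2),"T",np.mean(Tq,0).round(3))
E
python3 ft.py
```

```text
t 14.5 board xy mm [[ 33.25 -52.96]] z 0.0314 yaw 10.78 Fy -0.06 sd 0.41 F [ 0.08 -0.05 -0.1 ] T [-0.003  0.009  0.028]
```

Request:
{"fn": "move_arm", "kwargs": {
  "commands": [
    [0,0,-0.002,0,0],
    [0,0,-0.002,0,0],
    [0,0,-0.002,0,0],
    [0,0,-0.002,0,0],
    [0,0,-0.002,0,0]
  ]
}}

```text
t: 15.12
position: [0.5809, -0.0262, 0.0315]
ee_rot: [180.0, -0.7, 10.7]
wrist_force: [0.7, -2.7, -0.1]
width: -0.0002
```

```bash
python3 ft.py
```

```text
t 15.57 board xy mm [[ 33.27 -43.13]] z 0.0315 yaw 10.74 Fy -0.75 sd 1.01 F [ 0.25 -0.72 -0.12] T [-0.098  0.004  0.006]
```

Request:
{"fn": "move_arm", "kwargs": {
  "commands": [
    [0,0,-0.0015,0,0],
    [0,0,-0.0015,0,0],
    [0,0,-0.0015,0,0],
    [0,0,-0.0015,0,0],
    [0,0,-0.0015,0,0],
    [0,0,-0.0015,0,0]
  ]
}}

```text
t: 16.32
position: [0.5794, -0.0177, 0.0316]
ee_rot: [179.9, -0.7, 10.7]
wrist_force: [1.7, -3.0, -0.0]
width: -0.0
```

```bash
python3 ft.py;python3 - <<'E'
from h import *
import cv2
B=np.load("B.npy")
f=optics.grab_frame("side");c=proj(f,np.r_[b2w(B,[.01,.05])[0],.02])[0].astype(int)
x0,y0=c-[50,45];print(x0,y0)
cv2.imwrite("pics/push.png",cv2.resize(f["color"][y0:y0+90,x0:x0+100,::-1],None,fx=6,fy=6,interpolation=cv2.INTER_CUBIC))
E
```

```text
t 16.77 board xy mm [[ 33.35 -34.29]] z 0.0315 yaw 10.71 Fy -2.03 sd 0.99 F [ 0.86 -1.91 -0.12] T [-0.431 -0.16  -0.017]
264 168
```

View pics/push.png

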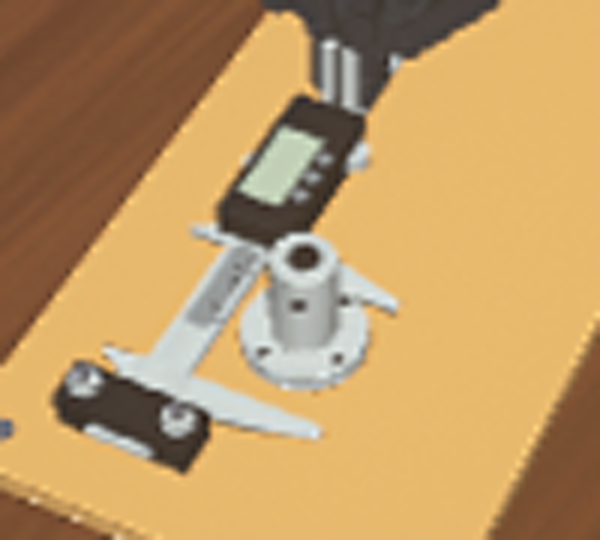

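The slider is closing and its jaw is just behind the flange at (355,290). The fixed jaw is still about 10 mm past the flange. I'll continue in smaller steps.

Request:
{"fn": "move_arm", "kwargs": {
  "commands": [
    [0,0,-0.0012,0,0],
    [0,0,-0.0012,0,0],
    [0,0,-0.0012,0,0],
    [0,0,-0.0012,0,0],
    [0,0,-0.0012,0,0]
  ]
}}

```text
t: 17.45
position: [0.5782, -0.0119, 0.0316]
ee_rot: [179.9, -0.7, 10.7]
wrist_force: [0.7, -3.6, -0.1]
width: -0.0
```

```bash
python3 ft.py
```

```text
t 17.9 board xy mm [[ 33.36 -28.4 ]] z 0.0316 yaw 10.69 Fy -2.04 sd 1.05 F [ 0.82 -1.92 -0.23] T [-0.409 -0.163 -0.01 ]
```

Request:
{"fn": "move_arm", "kwargs": {
  "commands": [
    [0,0,-0.001,0,0],
    [0,0,-0.001,0,0]
  ]
}}

```text
t: 18.15
position: [0.5779, -0.0101, 0.0316]
ee_rot: [179.9, -0.7, 10.7]
wrist_force: [-0.4, -3.2, 0.8]
width: 0.0003
```

```bash
python3 ft.py;python3 - <<'E'
from h import *
import cv2
B=np.load("B.npy")
f=optics.grab_frame("side");c=proj(f,np.r_[b2w(B,[.01,.07])[0],.02])[0].astype(int)
x0,y0=c-[40,35];print(x0,y0)
cv2.imwrite("pics/push2.png",cv2.resize(f["color"][y0:y0+70,x0:x0+80,::-1],None,fx=8,fy=8,interpolation=cv2.INTER_CUBIC))
E
```

```text
t 18.6 board xy mm [[ 33.37 -26.58]] z 0.0316 yaw 10.68 Fy -3.3 sd 0.54 F [ 0.93 -3.18 -0.09] T [-0.672 -0.201 -0.015]
270 185
```

View pics/push2.png

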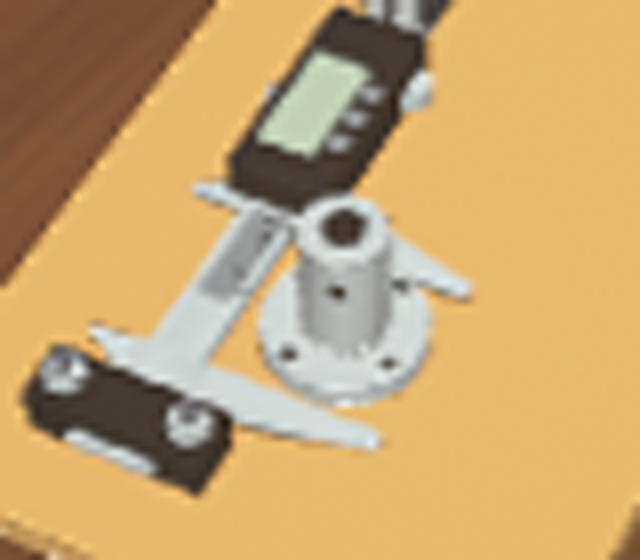

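Request:
{"fn": "move_arm", "kwargs": {
  "commands": [
    [0,0,-0.0006,0,0],
    [0,0,0,0,0]
  ]
}}

```text
t: 18.9
position: [0.5778, -0.0094, 0.0316]
ee_rot: [179.9, -0.7, 10.7]
wrist_force: [0.4, -2.6, -0.3]
width: -0.0002
```

```bash
sed -i 's/range(10)/range(7)/;s/i<9/i<6/' ft.py; python3 ft.py
```

```text
t 19.2 board xy mm [[ 33.39 -26.01]] z 0.0316 yaw 10.68 Fy -2.84 sd 0.71 F [ 0.72 -2.76 -0.78] T [-0.604 -0.18  -0.007]
```

Request:
{"fn": "move_arm", "kwargs": {
  "commands": [
    [0,0,-0.0006,0,0],
    [0,0,0,0,0]
  ]
}}

```text
t: 19.45
position: [0.5777, -0.0089, 0.0316]
ee_rot: [179.9, -0.7, 10.7]
wrist_force: [0.9, -3.2, 0.2]
width: 0.0001
```

```bash
python3 ft.py
```

```text
t 19.75 board xy mm [[ 33.35 -25.43]] z 0.0316 yaw 10.67 Fy -2.92 sd 0.36 F [ 0.83 -2.81 -0.16] T [-0.552 -0.155 -0.007]
```

Request:
{"fn": "move_arm", "kwargs": {
  "commands": [
    [0,0,-0.0006,0,0],
    [0,0,0,0,0],
    [0,0,0,0,0]
  ]
}}

```text
t: 20.12
position: [0.5776, -0.0083, 0.0316]
ee_rot: [179.9, -0.7, 10.7]
wrist_force: [1.3, -2.9, 0.3]
width: 0.0
```

Request:
{"fn": "move_arm", "kwargs": {
  "commands": [
    [0,0,-0.0005,0,0],
    [0,0,0,0,0],
    [0,0,0,0,0]
  ]
}}

```text
t: 20.5
position: [0.5775, -0.0078, 0.0316]
ee_rot: [179.9, -0.7, 10.7]
wrist_force: [0.8, -2.9, -0.8]
width: -0.0001
```

```bash
python3 ft.py
```

```text
t 20.8 board xy mm [[ 33.37 -24.37]] z 0.0316 yaw 10.67 Fy -3.13 sd 0.5 F [ 0.98 -3.   -0.24] T [-0.676 -0.188  0.016]
```

Request:
{"fn": "move_arm", "kwargs": {
  "commands": [
    [0,0,-0.0005,0,0],
    [0,0,0,0,0],
    [0,0,0,0,0]
  ]
}}

```text
t: 21.18
position: [0.5774, -0.0073, 0.0316]
ee_rot: [179.9, -0.7, 10.7]
wrist_force: [0.7, -3.7, 0.6]
width: 0.0002
```

```bash
python3 ft.py
```

```text
t 21.48 board xy mm [[ 33.36 -23.9 ]] z 0.0316 yaw 10.66 Fy -3.56 sd 0.21 F [ 0.74 -3.48 -0.18] T [-0.698 -0.188 -0.015]
```

Request:
{"fn": "move_arm", "kwargs": {
  "commands": [
    [0,0,-0.0004,0,0],
    [0,0,0,0,0],
    [0,0,0,0,0]
  ]
}}

```text
t: 21.85
position: [0.5773, -0.007, 0.0316]
ee_rot: [179.9, -0.7, 10.7]
wrist_force: [1.2, -3.0, 0.6]
width: 0.0003
```

```bash
python3 ft.py
```

```text
t 22.15 board xy mm [[ 33.36 -23.5 ]] z 0.0316 yaw 10.66 Fy -3.23 sd 0.25 F [ 0.89 -3.12 -0.03] T [-0.689 -0.184 -0.015]
```

Request:
{"fn": "move_arm", "kwargs": {
  "commands": [
    [0,0,-0.0004,0,0],
    [0,0,0,0,0],
    [0,0,0,0,0]
  ]
}}

```text
t: 22.52
position: [0.5772, -0.0066, 0.0316]
ee_rot: [179.9, -0.7, 10.7]
wrist_force: [1.9, -2.7, -0.1]
width: -0.0004
```

```bash
python3 ft.py
```

```text
t 22.82 board xy mm [[ 33.38 -23.09]] z 0.0316 yaw 10.66 Fy -3.65 sd 0.71 F [ 1.12 -3.5  -0.34] T [-0.706 -0.199 -0.03 ]
```

```bash
sed -i 's/range(7)/range(3)/;s/i<6/i<2/' ft.py; python3 ft.py
```

```text
t 22.93 board xy mm [[ 33.37 -23.1 ]] z 0.0316 yaw 10.66 Fy -3.07 sd 0.2 F [ 0.96 -2.95 -0.56] T [-0.699 -0.182 -0.009]
```

Request:
{"fn": "move_arm", "kwargs": {
  "commands": [
    [0,0,-0.0004,0,0],
    [0,0,0,0,0],
    [0,0,0,0,0]
  ]
}}

```text
t: 23.3
position: [0.5772, -0.0061, 0.0316]
ee_rot: [179.9, -0.7, 10.7]
wrist_force: [0.7, -3.3, 0.3]
width: 0.0001
```

```bash
python3 ft.py
```

```text
t 23.4 board xy mm [[ 33.35 -22.68]] z 0.0316 yaw 10.66 Fy -3.61 sd 0.52 F [ 1.17 -3.45 -0.43] T [-0.73  -0.183 -0.029]
```

Request:
{"fn": "move_arm", "kwargs": {
  "commands": [
    [0,0,-0.0004,0,0],
    [0,0,0,0,0],
    [0,0,0,0,0]
  ]
}}

```text
t: 23.78
position: [0.5771, -0.0058, 0.0316]
ee_rot: [179.9, -0.7, 10.7]
wrist_force: [0.9, -3.1, -0.5]
width: -0.0005
```

```bash
python3 ft.py
```

```text
t 23.88 board xy mm [[ 33.38 -22.24]] z 0.0316 yaw 10.66 Fy -3.46 sd 0.14 F [ 1.01 -3.33 -0.77] T [-0.705 -0.171  0.012]
```

Request:
{"fn": "move_arm", "kwargs": {
  "commands": [
    [0,0,-0.0004,0,0],
    [0,0,0,0,0],
    [0,0,0,0,0]
  ]
}}

```text
t: 24.25
position: [0.5771, -0.0055, 0.0316]
ee_rot: [179.8, -0.7, 10.7]
wrist_force: [1.0, -4.1, 0.6]
width: 0.0
```

```bash
python3 ft.py
```

```text
t 24.35 board xy mm [[ 33.44 -21.99]] z 0.0316 yaw 10.65 Fy -4.08 sd 0.32 F [ 1.21 -3.92 -0.04] T [-0.797 -0.26  -0.013]
```

Contact is starting: the force is rising and the travel is lagging behind the command.

Request:
{"fn": "move_arm", "kwargs": {
  "commands": [
    [0,0,-0.0003,0,0],
    [0,0,0,0,0],
    [0,0,0,0,0]
  ]
}}

```text
t: 24.72
position: [0.5771, -0.0054, 0.0317]
ee_rot: [179.8, -0.7, 10.6]
wrist_force: [2.3, -3.8, -0.1]
width: 0.0001
```

```bash
python3 ft.py
```

```text
t 24.82 board xy mm [[ 33.52 -21.93]] z 0.0317 yaw 10.64 Fy -4.29 sd 0.19 F [ 1.51 -4.08 -0.27] T [-0.864 -0.283  0.007]
```

Request:
{"fn": "move_arm", "kwargs": {
  "commands": [
    [0,0,-0.0003,0,0],
    [0,0,0,0,0],
    [0,0,0,0,0]
  ]
}}

```text
t: 25.2
position: [0.5772, -0.0053, 0.0317]
ee_rot: [179.8, -0.7, 10.6]
wrist_force: [0.8, -4.4, -0.8]
width: 0.0001
```

```bash
python3 ft.py
```

```text
t 25.3 board xy mm [[ 33.56 -21.8 ]] z 0.0317 yaw 10.64 Fy -4.2 sd 0.37 F [ 1.53 -3.99 -0.45] T [-0.862 -0.31  -0.013]
```

Request:
{"fn": "move_arm", "kwargs": {
  "commands": [
    [0,0,-0.0004,0,0]
  ]
}}

```text
t: 25.42
position: [0.5772, -0.0051, 0.0317]
ee_rot: [179.8, -0.7, 10.6]
wrist_force: [2.5, -7.9, -1.2]
width: -0.0001
```

```bash
python3 ft.py;python3 ft.py
```

```text
t 25.52 board xy mm [[ 33.64 -21.66]] z 0.0317 yaw 10.63 Fy -6.94 sd 0.91 F [ 2.22 -6.64 -0.67] T [-1.331 -0.388 -0.016]
t 25.62 board xy mm [[ 33.59 -21.68]] z 0.0317 yaw 10.63 Fy -6.45 sd 0.25 F [ 2.22 -6.14 -1.08] T [-1.278 -0.38  -0.009]
```

Request:
{"fn": "move_arm", "kwargs": {
  "commands": [
    [0,0,-0.0005,0,0]
  ]
}}

```text
t: 25.75
position: [0.5772, -0.005, 0.0318]
ee_rot: [179.7, -0.7, 10.6]
wrist_force: [2.8, -6.8, -0.4]
width: 0.0002
```

```bash
python3 ft.py;python3 ft.py
```

```text
t 25.85 board xy mm [[ 33.68 -21.54]] z 0.0318 yaw 10.61 Fy -7.34 sd 0.24 F [ 2.48 -7.   -0.69] T [-1.488 -0.452 -0.02 ]
t 25.95 board xy mm [[ 33.68 -21.53]] z 0.0318 yaw 10.62 Fy -7.04 sd 0.12 F [ 2.05 -6.78 -0.59] T [-1.445 -0.47  -0.006]
```

Push force is 7.0 N and drag is 2–3 N, so the pressure on the flange is about 4–5 N. I'll hold that briefly and then back away.

```bash
python3 ft.py;python3 ft.py;python3 ft.py
```

```text
t 26.05 board xy mm [[ 33.69 -21.53]] z 0.0318 yaw 10.61 Fy -7.22 sd 0.21 F [ 2.15 -6.94 -0.82] T [-1.443 -0.425 -0.013]
t 26.15 board xy mm [[ 33.71 -21.56]] z 0.0318 yaw 10.61 Fy -7.16 sd 0.5 F [ 2.41 -6.83 -1.12] T [-1.423 -0.419 -0.011]
t 26.25 board xy mm [[ 33.7  -21.54]] z 0.0318 yaw 10.61 Fy -7.1 sd 0.76 F [ 2.43 -6.77 -1.13] T [-1.452 -0.448 -0.021]
```

Request:
{"fn": "move_arm", "kwargs": {
  "commands": [
    [0,0,0.0005,0,0],
    [0,0,0.001,0,0],
    [0,0,0.003,0,0],
    [0,0,0.006,0,0],
    [0,0,0.01,0,0],
    [0,0,0.01,0,0],
    [0,0,0,-0.02,0],
    [0,0,0,-0.03,0]
  ]
}}

```text
t: 27.25
position: [0.5808, -0.0373, 0.0807]
ee_rot: [179.9, -0.4, 10.6]
wrist_force: [0.4, 0.6, 0.5]
width: -0.0001
```

Request:
{"fn": "move_arm", "kwargs": {
  "commands": [
    [0,0,0,-0.04,0],
    [0,0,0.03,-0.04,0],
    [0,0,0.04,-0.02,0],
    [0,0,0.04,0,0],
    [0,0,0.03,0,0],
    [0,0,0,0,0]
  ]
}}

```text
t: 28.0
position: [0.607, -0.1832, 0.1871]
ee_rot: [179.8, -0.7, 10.5]
wrist_force: [0.6, 1.2, 0.2]
width: 0.0001
```

```bash
python3 ft.py; python3 - <<'E'
from h import *
import cv2
B=np.load("B.npy");f=optics.grab_frame("side");c=proj(f,np.r_[b2w(B,[.01,.07])[0],.02])[0].astype(int)
x0,y0=c-[45,37];print(x0,y0)
cv2.imwrite("pics/end.png",cv2.resize(f["color"][y0:y0+74,x0:x0+90,::-1],None,fx=8,fy=8,interpolation=cv2.INTER_CUBIC))
E
```

```text
t 28.1 board xy mm [[  29.9  -200.11]] z 0.1871 yaw 10.63 Fy 0.65 sd 0.3 F [0.03 0.66 0.  ] T [0.011 0.027 0.   ]
265 183
```

View pics/end.png

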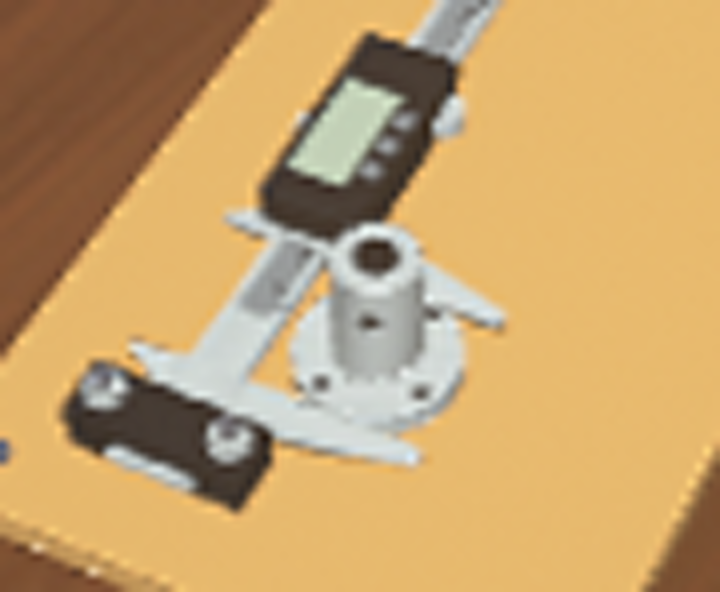

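The flange now meets the fixed jaw near (330,408) and the sliding jaw behind it near (435,290). The slider looks square and the hand is away. I'm handing in.

```bash
python3 -c "
from rig import workorder;print(workorder.sign_off())"
```

```text
the job is handed in; nothing more can be done
None
```

The hub from the fixed-jaw side is standing flange-down on the board between the big jaws, with the caliper closed on its flange and the hand well away. I handed the job in at about 28 s; the sign-off gives no verdict.

- **Placing:** I gripped the hub by its neck, set it down next to the beam and let go. It was upright and clear of both jaws afterwards.
- **Closing:** I pushed the slider from behind with the shut fingers in sub-millimetre steps near the end. The drag while sliding was about 3 to 3.5 N, including the hub's own friction. Once the flange met the fixed jaw, I held a steady push of about 7 N. That leaves roughly 4 to 5 N on the flange, inside the 2 to 9 N window.
- **Last checks:** After backing off, the last picture shows both jaws against the flange, the hub upright and the slider square by eye. I touched nothing else, but did not check the other parts again at the end.

**Uncertain points:**
- I judged jaw contact and rock only from the force readings and the picture. I estimated about 0.02 rad of rock while pushing and less after release.
- The wrist force read up to 0.7 N of offset once the hand was clear, so the pressure figure is that uncertain.
- Before release, the side camera put the hub about 4 mm (x) and 8 mm (y) away from where the arm's position said it was. I took this as pixel-reading error and placed the hub with extra clearance.

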